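Fetch the objective from under the wire shelf with a reacher

TASK

A microscope objective has been left in the low gap under the wire shelf. Take the reacher, slide its open jaws in around the objective, squeeze the trigger so that they close on it, and draw it out in the jaws until it is fully clear of the shelf's front; then let go of the trigger, so that the objective is left standing upright on the open bench with the reacher's jaws open. Leave the dropper bottle beside it standing where it is.

Things in the scene. Friction and masses are not known exactly. Their poses are not given: they have to be found in the camera images.
- reacher: Reacher lying on its side: black pistol handle, aluminium tube (axis at y 0, 18 mm high, 16 mm thick), two jaws at the far end closing level with the bench; 350 mm long, 34 mm high, 0.22 kg. x: along the tube towards the jaws, z up. Origin: on the bench under the tube, midway between the handle's rear face (x -31 mm) and the released trigger's front face (x +31 mm).
- reacher_grip (a point): Where to take the reacher from above, at (0, -55, 20) mm of it. Two parallel bars stick out here from the tube towards -y, to y -85 mm: the handle (x -31 to -9, 0 to 34 mm high, fixed) and, in front, the white trigger (10 mm thick, 4 to 34 mm high, free for y -27 to -85). One finger goes behind the handle, the other before the trigger: 62 mm over both.
- reacher_jaws (a point): Midway between the two jaw pads, at (294, 0, 19) mm of the reacher. Pads: rubber, x 268 to 320 mm, 7 to 31 mm above the bench. Released, they are 64 mm apart at this point, 75 mm at the tips, 92 mm over the outsides. Both swing in alike, 2.2 mm less gap here per 1 mm of trigger. Behind them is a head 40 mm wide, 32 mm high, x 217 to 252 mm.
- trigger (a joint): Trigger travel, m: 0 released (jaws open) to 0.022 fully squeezed towards the handle. Sprung: 5 N to start it, 11 N at full travel, springs back when let go. At 0.004 (58 mm over handle and trigger) the reacher is held lightly, jaws still 55 mm apart; at 0.017 (45 mm over both) the pads are parallel, 30 mm apart, and meet the objective; 20 to 40 N grips it well.
- objective: Microscope objective standing under the shelf: a short round barrel, pale enamel with two dark rings, 30 mm diameter up to 34 mm high, tapering to a narrow nose, 48 mm high in all, 0.11 kg. It stands 60 to 90 mm behind the shelf's front edge. Origin: centre of its underside, z up.
- oil_bottle: Bystander under the same shelf, about 120 mm to one side of the objective (either side): amber dropper bottle with a black cap, 26 mm diameter, 64 mm high, light. Origin: centre of its underside.
- shelf: Fixed low shelf of steel wire on four thin legs, a controller box on its rear half. 290 mm (x) by 210 mm (y); wires 85 to 95 mm above the bench, box up to 200 mm. Origin: on the bench under its centre; y points from the open front (y -109 mm) to the rear. Front legs at x -145 and +145, y -105 mm. A flat dish, 60 mm across, lies under the rear half, at y above +35 mm.
There are look-alikes about, which are no part of the job. There is more than one size of the objective; the one meant has the size given above.

How it is judged:
By the outcome, as a careful person would: the job done as asked, in the order asked, and still so for the second after the job is handed in, with the robot touching nothing.
It also fails if it takes over 42 s, if anything falls off the work surface, if the arm or the gripper's body presses on something with over 40 N, if the wrist force passes 120 N, or if a joint passes its speed limit or range.

ROBOT

A 6-joint arm with a two-finger parallel gripper is mounted at the origin on the work surface. World frame = base frame: x ahead of the robot, y to its left, z up, the work surface at z = 0. Lengths are in m, angles in degrees, forces in N, time in s.
With the tool pointing down it reaches from about 0.3 to 0.775 m from the base axis. Payload 14.6 kg.
Tool frame: the origin (TCP) lies at the very end of the fingers, on their centre line; the grasp point (between the pads) lies 19 mm behind it; z points along the fingers, y is the line along which they close (so a half turn about z gives the same grasp; the last joint's range is limited). The gripper opens to 94 mm and grips with 3 to 60 N. Pads are 16 mm wide; open, the fingers measure 119 mm over their backs; the gripper's body (75 mm by 177 mm) begins 78 mm behind the grasp point.
Start: joints at [-68.961, 17.183, 87.147, -0, 75.671, -3.816], TCP at [0.231, -0.499, 0.205] pointing down, gripper open.
Joint ranges: [-173.82, 173.82], [-45.26, 126.66], [13.44, 144.39], [-59.66, 239.66], [0, 175.72], [-146.38, 146.38]. Speed limits (degrees/s): [127.2, 127.2, 147.25, 180, 180, 180].

INTERFACE

Orientations are given as a 3x3 rotation matrix whose columns are the frame's x, y, z axes.
In Python, from rig import r, vision gives the robot as it stands.
- The arm moves only by the tool carry_out, never from a script. Its argument "targets" is a list of rows, each an object of numbers: "jaw": the opening, from 0 (shut) to 1 (fully open); "tx", "ty", "tz": the shift along the world's x, y, z scaled (see below); "spin": the turn about the world's z scaled (see below). In form: [{"jaw": .., "tx": .., "ty": .., "tz": .., "spin": ..}, ...]. A call has 1 to 10 rows; each row is the pose to reach, as a shift and turn from the pose commanded when the call began; what a row does not reach only later rows make up. The controller multiplies each number of a shift by 600 mm and each number of a turn by 60 degrees. A row lasts 1/10 s, in which the tool goes at most 50 mm and 8.59 degrees, less where a joint would pass 70% of its speed; a pose out of reach is approached as far as the arm can. A call with a number of a shift or a turn outside -1 to 1 is refused whole. A call with a gripper value outside its range is refused whole. The fingers move at their own pace and stop on an object; the grip force is fixed at half the most. Time passes only in rows, so rows that repeat a pose let the fingers close. It gives the time, the measured TCP pose, the force, the opening and the grip force at its end, in the units of the state.
- r.get_obs(): the state, without advancing time (a new reading comes with each control period).
- vision.snapshot(name): name is "scene" or "top" or "wrist"; returns the picture (384x512x3 uint8, red, green, blue); there is no depth.
- vision.get_calibration(name): a dict with "intrinsics" (3x3 intrinsics, pixels), "R" (3x3) and "t" (3): a world point X has camera coordinates R X + t. Camera axes: x right, y down, z forward; pixel columns grow to the right and rows downward; lengths in m; the calibration is good to about 2 mm. A picture is of the moment at which its call begins: read the wrist's pose just before it. get_calibration takes no time and is no camera call; for the wrist camera it gives the pose at the moment of the call.
- r.job_done(): hands the job in; it is judged then, once.
The state is a dict: "t": time; "joint_positions": joint angles; "dq": joint speeds; "joint_torque": joint torques, N m; "position": TCP position; "tcp_rot": TCP orientation; "ft_force": force on the tool from outside, world axes, zero at the start; "moment": the same for the moment, N m; "grip_width": finger opening in m; "gripper_force": force on a finger pad.
Only numpy, scipy, OpenCV 4.12 (cv2) and the standard library are available. Lean on these libraries where they do the work, as an engineer would, in place of code of your own. Each camera call takes 0.05 s, during which the arm holds its last target. There are 200 camera calls.

## Working session

There is one attempt and no reset: what is moved stays moved. The work goes in short steps, Python scripts to look and compute and a tool call to move; the robot and the scene stay as the last step left them, time stands still between calls to the robot, and variables do not carry over. Pictures are saved under pics/ and viewed, at most 10 in all, crops included, and the job is handed in when it is done.

Besides the shell and the picture viewer there is one more tool, called as a command line: name --argument value ..., lists and objects as JSON in quotes. carry_out: Moves the arm, as the interface text tells. Its arguments: {"type":"object","properties":{"targets":{"type":"array","items":{"type":"object","properties":{"jaw":{"type":"number"},"tx":{"type":"number"},"ty":{"type":"number"},"tz":{"type":"number"},"spin":{"type":"number"}}}}},"required":["targets"]}

```bash
mkdir -p pics; python3 - <<'E'
from rig import r, vision
import cv2
for n in("top","scene"):
    cv2.imwrite(f"pics/{n}0.png",vision.snapshot(n)[:,:,::-1])
    c=vision.get_calibration(n);print(n,c)
print(r.get_obs())
E
```

```text
top {'intrinsics': array([[370.2766964 ,   0.        , 251.42964908],
       [  0.        , 370.2766964 , 196.05815352],
       [  0.        ,   0.        ,   1.        ]]), 'R': array([[ 0.0047427 , -0.99983199,  0.01770581],
       [-0.985511  , -0.0076753 , -0.16943778],
       [ 0.16954521, -0.01664568, -0.98538183]]), 't': array([0.03834168, 0.58026144, 0.70446398])}
scene {'intrinsics': array([[353.23488294,   0.        , 251.27629672],
       [  0.        , 353.23488294, 192.05872175],
       [  0.        ,   0.        ,   1.        ]]), 'R': array([[-0.72669281,  0.68691081, -0.0084318 ],
       [ 0.4939954 ,  0.51399681, -0.7012673 ],
       [-0.47737417, -0.51377118, -0.71284857]]), 't': array([ 0.3744556 , -0.28812282,  1.04304309])}
{'t': 0.1, 'joint_positions': array([-6.89614866e+01,  1.72137534e+01,  8.71770556e+01, -1.59049091e-03,
        7.56707437e+01, -3.81539256e+00]), 'dq': array([-0.01572751, -0.12031661, -0.03488737,  0.02392513,  0.05910544,
        0.00053844]), 'joint_torque': array([ 1.57073580e-03, -5.32644439e+01, -3.53282869e+01,  7.10314955e-02,
        2.34601612e-02, -8.03505964e-05]), 'position': array([ 0.23107663, -0.49883699,  0.20492824]), 'tcp_rot': array([[ 9.07379556e-01,  4.20311994e-01, -4.10770340e-04],
       [ 4.20312192e-01, -9.07379014e-01,  9.93027785e-04],
       [ 4.46571024e-05, -1.07370489e-03, -9.99999423e-01]]), 'ft_force': array([ 0.08342219, -0.53908361, -0.55532077]), 'moment': array([ 0.02839102, -0.01436678, -0.02016111]), 'gripper_force': 0.0, 'grip_width': 0.09410256858783385}
```

View pics/top0.png

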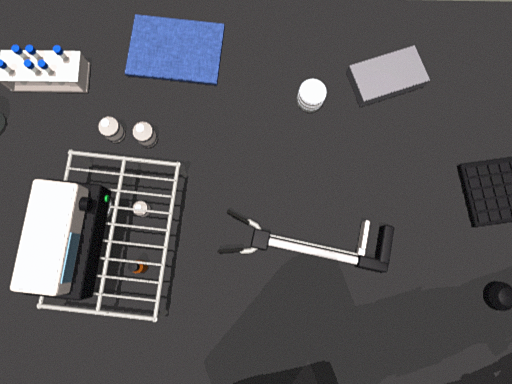

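View pics/scene0.png

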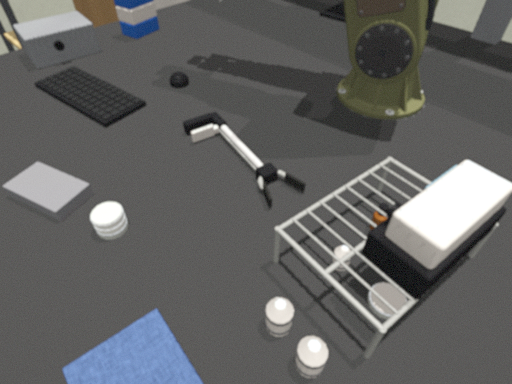

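Top view: the shelf is on the left with its open front facing −y (right edge about (168,240)). Under it are the objective nose at (140,209) and the bottle at (140,268). The reacher's jaws (235,235) point at the shelf, its tube ends near (357,258), and its handle and trigger bars (375,240) point towards +x. Two look-alikes stand outside at (111,128) and (144,133).

```bash
cat > h.py <<'E'
import numpy as np
from rig import r, vision
def ray(c,u,v,z):
    d=c["R"].T@np.linalg.solve(c["intrinsics"],[u,v,1.]); o=-c["R"].T@c["t"]
    return o+d*(z-o[2])/d[2]
def pix(c,X):
    p=c["intrinsics"]@(c["R"]@np.asarray(X)+c["t"]); return p[:2]/p[2]
E
python3 - <<'E'
from h import *
import cv2
im=cv2.imread("pics/top0.png")
cv2.imwrite("pics/c1.png",cv2.resize(im[140:330,20:220],None,fx=4,fy=3.15*4/3.15*1,interpolation=cv2.INTER_CUBIC)[:600])
c=vision.get_calibration("top"); s=vision.get_calibration("scene")
def P(n,u,v,z): print(n,np.round(ray(c,u,v,z)*1000))
for n,u,v,z in [("obj",140,208,.046),("bottle",139,268,.062),("fr far leg",179,163,.09),("fr near",156,319,.09),("rear far",70,153,.09),("rear near",40,306,.09),("head",261,239,.03),("tube rear",357,258,.026),("jawtipU",230,212,.03),("jawtipL",221,249,.03),("trig tip",365,222,.034),("handle tip",385,227,.034),("handle rear",387,271,.034)]: P(n,u,v,z)
# objective nose triangulation
def line(c,u,v):
    o=-c["R"].T@c["t"]; d=c["R"].T@np.linalg.solve(c["intrinsics"],[u,v,1.]); return o,d/np.linalg.norm(d)
for n,a,b in [("obj",(140,206),(343,249)),("lookA",(109,124),(279,303)),("lookB",(144,129),(313,347))]:
    o1,d1=line(c,*a);o2,d2=line(s,*b)
    k=np.linalg.lstsq(np.c_[d1,-d2],o2-o1,rcond=None)[0]; p,q=o1+k[0]*d1,o2+k[1]*d2
    print(n,np.round(1000*(p+q)/2),np.round(1000*np.linalg.norm(p-q)))
E
```

```text
obj [554. 267.  46.]
bottle [436. 258.  62.]
fr far leg [637. 184.  90.]
fr near [346. 214.  90.]
rear far [655. 396.  90.]
rear near [368. 425.  90.]
head [494.  22.  30.]
tube rear [ 457. -176.   26.]
jawtipU [549.  86.  30.]
jawtipL [474. 103.  30.]
trig tip [ 530. -193.   34.]
handle tip [ 520. -234.   34.]
handle rear [ 431. -233.   34.]
obj [558. 271.  41.] 5.0
lookA [722. 302. 109.] 40.0
lookB [723. 310.  -1.] 64.0
```

View pics/c1.png

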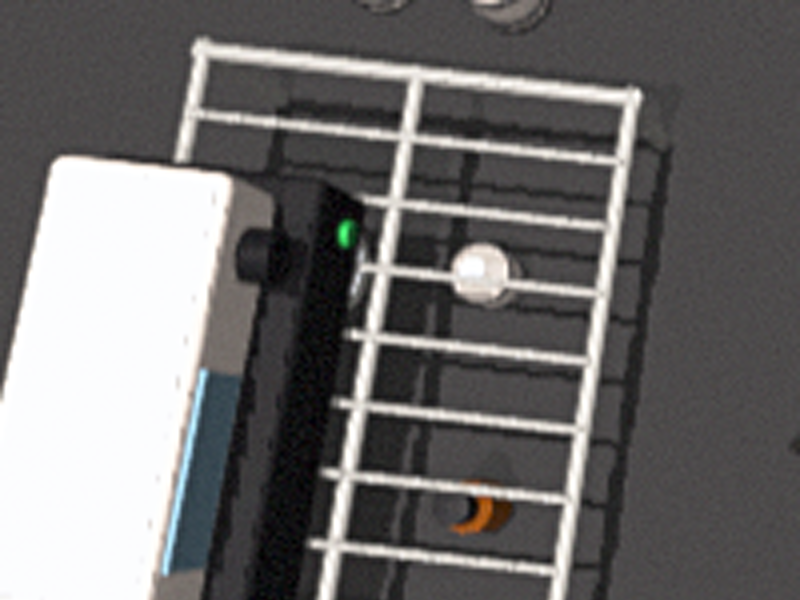

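The objective triangulates to about (556,268) at z≈41 mm, so it is under the shelf and about 75 mm behind the front edge. The bottle is 118 mm from it. The reacher's grip point is near (505,−218), with the tube about 10.6° from +y towards +x. I'll move above the grip and look.

carry_out --targets '[{"jaw": 1,"tx": 0.457,"ty": 0.468,"tz": 0,"spin": -0.59},{"jaw": 1,"tx": 0.457,"ty": 0.468,"tz": 0,"spin": -0.59},{"jaw": 1,"tx": 0.457,"ty": 0.468,"tz": 0,"spin": -0.59},{"jaw": 1,"tx": 0.457,"ty": 0.468,"tz": 0,"spin": -0.59},{"jaw": 1,"tx": 0.457,"ty": 0.468,"tz": 0,"spin": -0.59},{"jaw": 1,"tx": 0.457,"ty": 0.468,"tz": 0,"spin": -0.59},{"jaw": 1,"tx": 0.457,"ty": 0.468,"tz": 0,"spin": -0.59},{"jaw": 1,"tx": 0.457,"ty": 0.468,"tz": 0,"spin": -0.59},{"jaw": 1,"tx": 0.457,"ty": 0.468,"tz": 0,"spin": -0.59},{"jaw": 1,"tx": 0.457,"ty": 0.468,"tz": 0,"spin": -0.59}]'

```text
t: 1.1
position: [0.5059, -0.2171, 0.2049]
tcp_rot: [[0.984, -0.18, -0.001], [-0.18, -0.984, 0.0], [-0.001, -0.0, -1.0]]
ft_force: [-0.6, -0.4, -0.3]
grip_width: 0.0938
gripper_force: 0.0
```

```bash
python3 - <<'E'
from h import *
import cv2,json
im=vision.snapshot("wrist");c=vision.get_calibration("wrist")
np.savez("w1.npz",**c); cv2.imwrite("pics/w1.png",im[:,:,::-1])
o=r.get_obs();print(o["t"],o["position"],o["tcp_rot"][:,1],o["joint_positions"],o["ft_force"])
E
```

```text
1.15 [ 0.50510169 -0.21828541  0.20505016] [-1.82045481e-01 -9.83290111e-01  1.48415353e-05] [-2.71784564e+01  1.72634294e+01  8.70961201e+01 -1.57581584e-02
  7.56884184e+01  7.33143717e+01] [-0.37216646 -0.05614739  1.28484523]
```

View pics/w1.png

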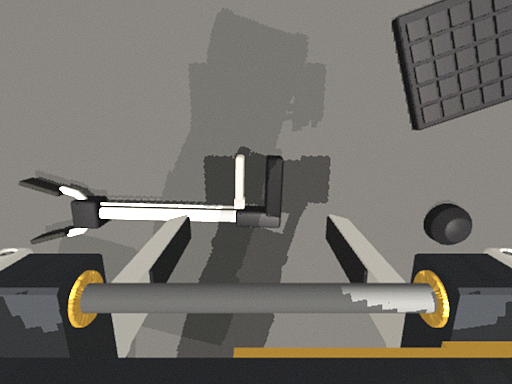

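In the wrist view the white trigger bar spans u 235–245, v 155–207. The black handle bar spans u 266–283, v 156–226. The tube runs from (100,212) to (237,215).

```bash
python3 - <<'E'
from h import *
c=dict(np.load("w1.npz"))
for n,u,v,z in [("trig frontL top",236,156,.034),("trig frontL low",235,205,.034),("handle rear top",282,157,.034),("handle rear low",281,215,.034),("handle front top",267,157,.034),("tube front",101,212,.026),("tube rear",236,215,.026),("head c",87,212,.032),("tipU",22,181,.031),("tipL",35,240,.031)]:
    print(n,np.round(1000*ray(c,u,v,z),1))
o=ray(c,101,212,.026);e=ray(c,236,215,.026);d=o-e;print(np.degrees(np.arctan2(d[0],d[1])))
import cv2
im=cv2.imread("pics/w1.png");g=(im.min(2)>200).astype(np.uint8);g[250:]=0
n,l,s,ce=cv2.connectedComponentsWithStats(g)
print(s[s[:,4]>60])
E
```

```text
trig frontL top [ 534.9 -194.4   34. ]
trig frontL low [ 471.3 -179.9   34. ]
handle rear top [ 523.  -251.6   34. ]
handle rear low [ 446.2 -237.6   34. ]
handle front top [ 526.5 -232.9   34. ]
tube front [492.6   3.9  26. ]
tube rear [ 454.5 -177.1   26. ]
head c [497.4  18.6  32. ]
tipU [553.8  88.7  31. ]
tipL [471.2 104.4  31. ]
11.873859210619278
[[     0      0    512    384 194038]
 [   234    157     11     52    394]
 [    59    186     27     14    170]
 [   100    202    133      7    376]
 [    99    207    137     15   1490]
 [    67    228     20      9    116]]
```

carry_out --targets '[{"jaw": 1,"tx": -0.003,"ty": 0,"tz": -0.08,"spin": -0.01},{"jaw": 1,"tx": -0.003,"ty": 0,"tz": -0.16,"spin": -0.01},{"jaw": 1,"tx": -0.003,"ty": 0,"tz": -0.24,"spin": -0.01},{"jaw": 1,"tx": -0.003,"ty": 0,"tz": -0.29,"spin": -0.01},{"jaw": 1,"tx": -0.003,"ty": 0,"tz": -0.32,"spin": -0.01},{"jaw": 1,"tx": -0.003,"ty": 0,"tz": -0.331,"spin": -0.01},{"jaw": 1,"tx": -0.003,"ty": 0,"tz": -0.331,"spin": -0.01}]'

```text
t: 1.85
position: [0.5027, -0.2192, 0.0066]
tcp_rot: [[0.981, -0.195, -0.001], [-0.195, -0.981, 0.0], [-0.001, -0.0, -1.0]]
ft_force: [0.2, -0.9, 0.8]
grip_width: 0.0939
gripper_force: 0.0
```

carry_out --targets '[{"jaw": 0.63,"tx": 0,"ty": 0,"tz": 0,"spin": 0},{"jaw": 0.63,"tx": 0,"ty": 0,"tz": 0,"spin": 0},{"jaw": 0.61,"tx": 0,"ty": 0,"tz": 0,"spin": 0},{"jaw": 0.61,"tx": 0,"ty": 0,"tz": 0,"spin": 0},{"jaw": 0.61,"tx": 0,"ty": 0,"tz": 0,"spin": 0},{"jaw": 0.61,"tx": 0,"ty": 0,"tz": 0,"spin": 0},{"jaw": 0.61,"tx": 0,"ty": 0,"tz": 0,"spin": 0}]'

```text
t: 2.55
position: [0.5038, -0.2186, 0.0072]
tcp_rot: [[0.981, -0.193, 0.001], [-0.193, -0.981, -0.001], [0.001, 0.001, -1.0]]
ft_force: [-1.6, -3.0, 5.2]
grip_width: 0.0575
gripper_force: 7.9
```

```bash
python3 - <<'E'
from h import *
import cv2
cv2.imwrite("pics/top1.png",vision.snapshot("top")[:,:,::-1]);im=cv2.imread("pics/top1.png")
cv2.imwrite("pics/c2.png",cv2.resize(im[140:330,80:420],None,fx=2.35,fy=2.35,interpolation=cv2.INTER_CUBIC))
o=r.get_obs();print(o["t"],o["position"],o["tcp_rot"][:,1],o["ft_force"],o["grip_width"],o["gripper_force"])
E
```

```text
2.6 [ 0.50379255 -0.21862276  0.00722743] [-1.93191010e-01 -9.81160979e-01  6.05577050e-04] [-1.22952641 -3.32951244  5.34690652] 0.057258859346301316 8.0201306194067
```

View pics/c2.png

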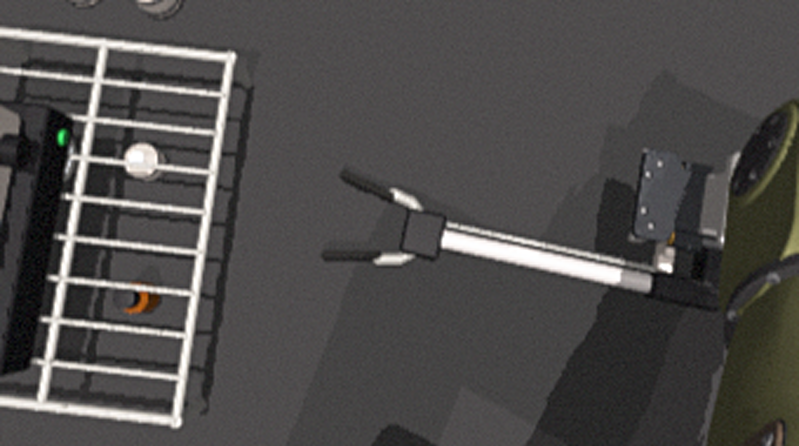

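The reacher is held: 57 mm over both bars, 8 N. Next I'll get the tube line and jaw positions from this view and compare them with the tool pose.

```bash
python3 - <<'E'
from h import *
import cv2
c=vision.get_calibration("top");s=vision.get_calibration("scene");o=r.get_obs()
f=lambda a,b,z: ray(c,80+a/2.35,140+b/2.35,z)[:2]*1000
a=f(445,230,.026);b=f(650,283,.026);d=a-b;d/=np.linalg.norm(d);print("tube",a,b,np.degrees(np.arctan2(d[0],d[1])))
h=f(424,233,.032);tu=f(343,173,.031);tl=f(323,255,.031);print("head",h,"tips",tu,tl,(tu+tl)/2,np.linalg.norm(tu-tl))
p=o["position"][:2]*1000;x=-o["tcp_rot"][:2,1];x/=np.linalg.norm(x);y=np.array([-x[1],x[0]])
for n,q in[("tipmid",(tu+tl)/2),("head",h),("tube f",a)]: print(n,(q-p)@x,(q-p)@y)
# objective disc: pale blob near nose, both views
for z in(.034,.048): print("obj",f(141.5,160,z))
print("bottle",f(140,299,.064))
im=vision.snapshot("scene");cv2.imwrite("pics/s1.png",cv2.resize(im[130:350,240:512,::-1],None,fx=2.7,fy=2.7,interpolation=cv2.INTER_CUBIC))
E
```

```text
tube [496.8579704    4.20733972] [ 451.91142712 -174.47583361] 14.119432771768887
head [493.80759583  22.88039759] tips [545.92367806  94.1154222 ] [474.43673152 110.22320454] [510.18020479 102.16931337] 73.27922064284384
tipmid 315.9827612172743 55.70683450165875
head 235.02451526937963 56.45309393547254
tube f 217.29254122062648 49.852717316185995
obj [555.7719032  270.10794209]
obj [553.85909671 266.1249952 ]
bottle [437.06601734 256.44399776]
```

View pics/s1.png

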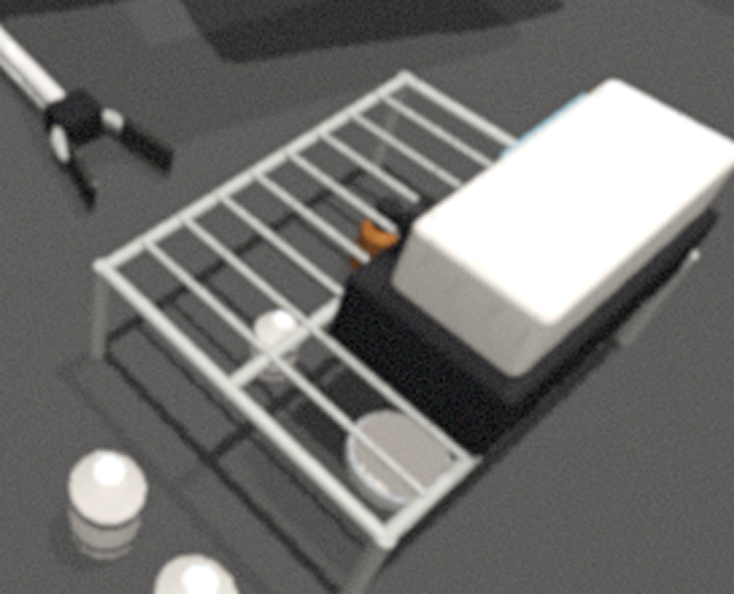

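In the scene view (crop) the objective stands upright under the wires at (274,345). The bottle is at (377,240), and the path from the front is open. Measured jaw offset from the tool: 292 mm along and 56 mm lateral, matching the given sizes. I'll line the reacher up in front of the gap.

carry_out --targets '[{"jaw": 0.61,"tx": 0.015,"ty": 0.013,"tz": 0,"spin": 0.013},{"jaw": 0.61,"tx": 0.035,"ty": 0.03,"tz": 0,"spin": 0.03},{"jaw": 0.61,"tx": 0.055,"ty": 0.047,"tz": 0,"spin": 0.046},{"jaw": 0.61,"tx": 0.075,"ty": 0.064,"tz": 0,"spin": 0.063},{"jaw": 0.61,"tx": 0.095,"ty": 0.081,"tz": 0,"spin": 0.08},{"jaw": 0.61,"tx": 0.11,"ty": 0.094,"tz": 0,"spin": 0.093},{"jaw": 0.61,"tx": 0.11,"ty": 0.094,"tz": 0,"spin": 0.093},{"jaw": 0.61,"tx": 0.11,"ty": 0.094,"tz": 0,"spin": 0.093}]'

```text
t: 3.45
position: [0.57, -0.1614, 0.0071]
tcp_rot: [[0.995, -0.097, 0.001], [-0.097, -0.995, 0.001], [0.001, -0.001, -1.0]]
ft_force: [2.4, 3.4, 5.7]
grip_width: 0.0574
gripper_force: 4.5
```

```bash
python3 - <<'E'
from h import *
import cv2
im=vision.snapshot("top")[:,:,::-1]
cv2.imwrite("pics/c3.png",cv2.resize(im[140:330,80:420],None,fx=2.35,fy=2.35,interpolation=cv2.INTER_CUBIC))
o=r.get_obs();print(o["t"],o["position"],o["tcp_rot"][:,1],o["ft_force"],o["grip_width"],o["gripper_force"])
E
```

```text
3.5 [ 0.56989869 -0.16151931  0.00710205] [-9.74571997e-02 -9.95239442e-01 -7.39682205e-04] [2.79661261 2.05217765 5.08728885] 0.05728213261368216 4.536819756031036
```

View pics/c3.png

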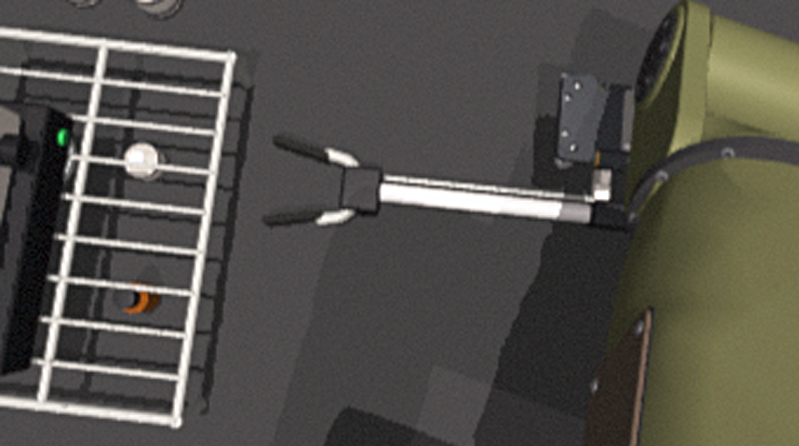

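The tips' midpoint (270,178) and head (361,189) give a line that passes about 2 mm from the objective at (141,160). That is inside the ±12 mm room, so I'll slide in.

carry_out --targets '[{"jaw": 0.61,"tx": 0.002,"ty": 0.02,"tz": 0,"spin": 0},{"jaw": 0.61,"tx": 0.0045,"ty": 0.045,"tz": 0,"spin": 0},{"jaw": 0.61,"tx": 0.007,"ty": 0.07,"tz": 0,"spin": 0},{"jaw": 0.61,"tx": 0.0095,"ty": 0.095,"tz": 0,"spin": 0},{"jaw": 0.61,"tx": 0.012,"ty": 0.12,"tz": 0,"spin": 0},{"jaw": 0.61,"tx": 0.0145,"ty": 0.145,"tz": 0,"spin": 0},{"jaw": 0.61,"tx": 0.017,"ty": 0.17,"tz": 0,"spin": 0},{"jaw": 0.61,"tx": 0.0195,"ty": 0.195,"tz": 0,"spin": 0},{"jaw": 0.61,"tx": 0.021,"ty": 0.21,"tz": 0,"spin": 0},{"jaw": 0.61,"tx": 0.0215,"ty": 0.215,"tz": 0,"spin": 0}]'

```text
t: 4.5
position: [0.5823, -0.0321, 0.007]
tcp_rot: [[0.995, -0.097, 0.0], [-0.097, -0.995, -0.0], [0.0, 0.0, -1.0]]
ft_force: [-0.2, -4.1, 5.8]
grip_width: 0.0576
gripper_force: 8.1
```

```bash
python3 - <<'E'
from h import *
import cv2
im=vision.snapshot("top")[:,:,::-1]
cv2.imwrite("pics/c4.png",cv2.resize(im[140:300,80:300],None,fx=3.6,fy=3.6,interpolation=cv2.INTER_CUBIC))
o=r.get_obs();print(o["t"],o["position"],o["tcp_rot"][:,1],o["ft_force"],o["grip_width"],o["gripper_force"])
E
```

```text
4.55 [ 0.58229113 -0.03197699  0.00704489] [-9.66218703e-02 -9.95321151e-01  1.42375156e-04] [-0.04604622  3.01207078  7.23666601] 0.05742825877263436 4.897502213716507
```

View pics/c4.png

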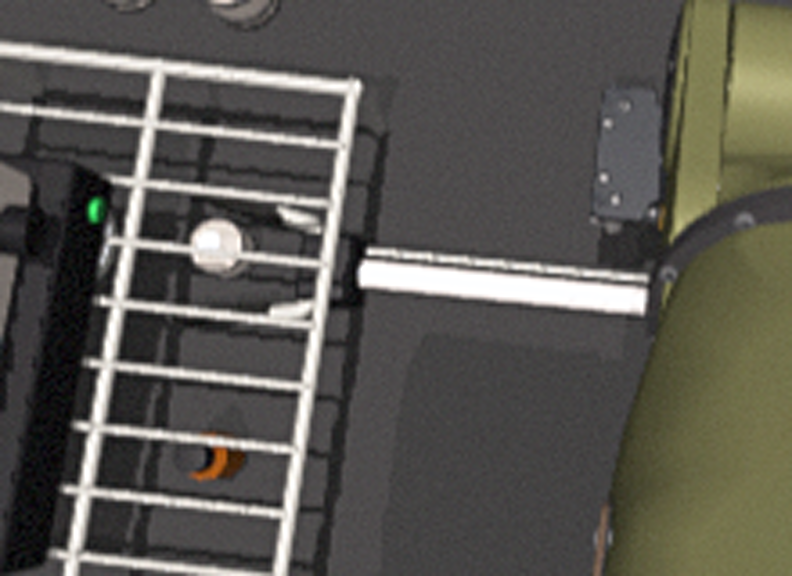

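The objective (217,247) stands between the two dark pads (v ≈205 and ≈305) and is untouched; the bottle is clear. Squeezing the trigger now.

carry_out --targets '[{"jaw": 0.58,"tx": 0,"ty": 0,"tz": 0,"spin": 0},{"jaw": 0.55,"tx": 0,"ty": 0,"tz": 0,"spin": 0},{"jaw": 0.52,"tx": 0,"ty": 0,"tz": 0,"spin": 0},{"jaw": 0.5,"tx": 0,"ty": 0,"tz": 0,"spin": 0},{"jaw": 0.48,"tx": 0,"ty": 0,"tz": 0,"spin": 0},{"jaw": 0.46,"tx": 0,"ty": 0,"tz": 0,"spin": 0},{"jaw": 0.44,"tx": 0,"ty": 0,"tz": 0,"spin": 0},{"jaw": 0.42,"tx": 0,"ty": 0,"tz": 0,"spin": 0},{"jaw": 0.4,"tx": 0,"ty": 0,"tz": 0,"spin": 0},{"jaw": 0.4,"tx": 0,"ty": 0,"tz": 0,"spin": 0}]'

```text
t: 5.55
position: [0.5824, -0.033, 0.0071]
tcp_rot: [[0.995, -0.098, 0.0], [-0.098, -0.995, -0.0], [0.0, 0.0, -1.0]]
ft_force: [1.3, -4.2, 5.2]
grip_width: 0.0435
gripper_force: 30.0
```

```bash
python3 - <<'E'
from h import *
import cv2
im=vision.snapshot("top")[:,:,::-1]
cv2.imwrite("pics/c5.png",cv2.resize(im[140:300,80:300],None,fx=3.6,fy=3.6,interpolation=cv2.INTER_CUBIC))
o=r.get_obs();print(o["t"],o["position"],o["tcp_rot"][:,1],o["ft_force"],o["grip_width"],o["gripper_force"])
E
```

```text
5.6 [ 0.58235511 -0.03301499  0.00704877] [-9.80712538e-02 -9.95179384e-01  1.52664352e-04] [ 0.51301121 -3.54410078  5.69008017] 0.04349068364261645 30.011114180088043
```

The grip stalled at 43.5 mm with 30 N, so the jaws are on the objective. Drawing it out.

carry_out --targets '[{"jaw": 0.4,"tx": -0.0012,"ty": -0.012,"tz": 0,"spin": 0},{"jaw": 0.4,"tx": -0.003,"ty": -0.03,"tz": 0,"spin": 0},{"jaw": 0.4,"tx": -0.005,"ty": -0.053,"tz": 0,"spin": 0},{"jaw": 0.4,"tx": -0.0075,"ty": -0.077,"tz": 0,"spin": 0},{"jaw": 0.4,"tx": -0.0097,"ty": -0.101,"tz": 0,"spin": 0},{"jaw": 0.4,"tx": -0.012,"ty": -0.125,"tz": 0,"spin": 0},{"jaw": 0.4,"tx": -0.0143,"ty": -0.149,"tz": 0,"spin": 0},{"jaw": 0.4,"tx": -0.0166,"ty": -0.173,"tz": 0,"spin": 0},{"jaw": 0.4,"tx": -0.019,"ty": -0.197,"tz": 0,"spin": 0},{"jaw": 0.4,"tx": -0.0205,"ty": -0.215,"tz": 0,"spin": 0}]'

```text
t: 6.6
position: [0.57, -0.1616, 0.0071]
tcp_rot: [[0.995, -0.098, 0.0], [-0.098, -0.995, 0.001], [0.0, -0.001, -1.0]]
ft_force: [0.8, 4.9, 7.3]
grip_width: 0.0432
gripper_force: 30.0
```

carry_out --targets '[{"jaw": 0.4,"tx": -0.0018,"ty": -0.018,"tz": 0,"spin": 0},{"jaw": 0.4,"tx": -0.0035,"ty": -0.036,"tz": 0,"spin": 0},{"jaw": 0.4,"tx": -0.005,"ty": -0.052,"tz": 0,"spin": 0},{"jaw": 0.4,"tx": -0.006,"ty": -0.063,"tz": 0,"spin": 0},{"jaw": 0.4,"tx": -0.0065,"ty": -0.067,"tz": 0,"spin": 0},{"jaw": 0.4,"tx": -0.0065,"ty": -0.067,"tz": 0,"spin": 0},{"jaw": 0.4,"tx": -0.0065,"ty": -0.067,"tz": 0,"spin": 0}]'

```text
t: 7.3
position: [0.5661, -0.2017, 0.0071]
tcp_rot: [[0.995, -0.098, 0.0], [-0.098, -0.995, 0.0], [0.0, -0.0, -1.0]]
ft_force: [-1.1, 0.2, 6.3]
grip_width: 0.0431
gripper_force: 30.0
```

```bash
python3 - <<'E'
from h import *
import cv2
im=vision.snapshot("top")[:,:,::-1];s=vision.snapshot("scene")[:,:,::-1]
a=cv2.resize(im[140:300,100:320],None,fx=2,fy=2,interpolation=cv2.INTER_CUBIC);b=cv2.resize(s[110:270,200:380],None,fx=2,fy=2,interpolation=cv2.INTER_CUBIC)
cv2.imwrite("pics/c6.png",np.hstack([a,b]))
o=r.get_obs();print(o["t"],o["position"],o["tcp_rot"][:,1],o["ft_force"],o["grip_width"],o["gripper_force"])
E
```

```text
7.4 [ 0.5661494  -0.20168259  0.0070804 ] [-9.77848857e-02 -9.95207518e-01 -3.33794940e-04] [-1.01319094 -1.40621963  6.39693617] 0.04326232810645534 30.00160574913025
```

View pics/c6.png

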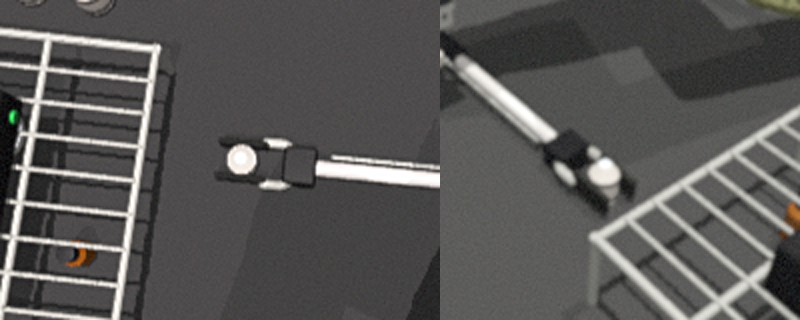

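The objective is upright between the closed pads at (241,158), well clear of the shelf front (u≈150), and the bottle has not moved. I'll release gently.

carry_out --targets '[{"jaw": 0.46,"tx": 0,"ty": 0,"tz": 0,"spin": 0},{"jaw": 0.48,"tx": 0,"ty": 0,"tz": 0,"spin": 0},{"jaw": 0.51,"tx": 0,"ty": 0,"tz": 0,"spin": 0},{"jaw": 0.54,"tx": 0,"ty": 0,"tz": 0,"spin": 0},{"jaw": 0.58,"tx": 0,"ty": 0,"tz": 0,"spin": 0},{"jaw": 0.62,"tx": 0,"ty": 0,"tz": 0,"spin": 0},{"jaw": 0.66,"tx": 0,"ty": 0,"tz": 0,"spin": 0},{"jaw": 0.7,"tx": 0,"ty": 0,"tz": 0,"spin": 0},{"jaw": 0.85,"tx": 0,"ty": 0,"tz": 0,"spin": 0},{"jaw": 1,"tx": 0,"ty": 0,"tz": 0,"spin": 0}]'

```text
t: 8.4
position: [0.566, -0.2021, 0.0065]
tcp_rot: [[0.995, -0.097, -0.001], [-0.097, -0.995, 0.0], [-0.001, 0.0, -1.0]]
ft_force: [0.1, -0.0, 0.0]
grip_width: 0.0785
gripper_force: 0.0
```

carry_out --targets '[{"jaw": 1,"tx": 0,"ty": 0,"tz": 0,"spin": 0},{"jaw": 1,"tx": 0,"ty": 0,"tz": 0,"spin": 0},{"jaw": 1,"tx": 0,"ty": 0,"tz": 0.02,"spin": 0},{"jaw": 1,"tx": 0,"ty": 0,"tz": 0.06,"spin": 0},{"jaw": 1,"tx": 0,"ty": 0,"tz": 0.12,"spin": 0},{"jaw": 1,"tx": 0,"ty": 0,"tz": 0.18,"spin": 0},{"jaw": 1,"tx": 0,"ty": 0,"tz": 0.22,"spin": 0},{"jaw": 1,"tx": 0,"ty": 0,"tz": 0.24,"spin": 0},{"jaw": 1,"tx": 0,"ty": 0,"tz": 0.24,"spin": 0},{"jaw": 1,"tx": 0,"ty": 0,"tz": 0.24,"spin": 0}]'

```text
t: 9.4
position: [0.5659, -0.2019, 0.1498]
tcp_rot: [[0.995, -0.097, -0.001], [-0.097, -0.995, 0.001], [-0.001, -0.0, -1.0]]
ft_force: [-0.3, -0.2, -0.6]
grip_width: 0.094
gripper_force: 0.0
```

```bash
python3 - <<'E'
from h import *
import cv2
im=vision.snapshot("top")[:,:,::-1];s=vision.snapshot("scene")[:,:,::-1]
a=cv2.resize(im[140:300,100:320],None,fx=2,fy=2,interpolation=cv2.INTER_CUBIC);b=cv2.resize(s[110:270,200:380],None,fx=2,fy=2,interpolation=cv2.INTER_CUBIC)
cv2.imwrite("pics/c7.png",np.hstack([a,b]))
o=r.get_obs();print(o["t"],o["position"],o["ft_force"],o["grip_width"],o["gripper_force"])
E
```

```text
9.5 [ 0.5657033  -0.20183047  0.14922415] [ 0.46037729 -0.54841884 -0.52928808] 0.09389560196418982 0.0
```

View pics/c7.png

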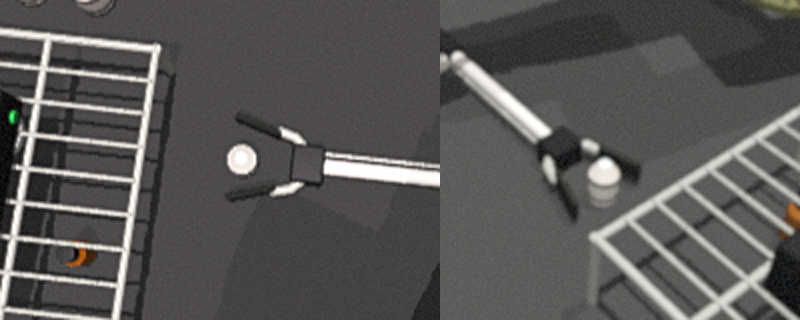

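The objective stands upright at (241,158) on the open bench with the jaws open around it. The bottle is in place and the robot is clear, so I'm handing in.

```bash
python3 -c "
from rig import r
print(r.job_done())"
```

```text
the job is handed in; nothing more can be done
None
```

The objective was drawn out with the reacher and now stands upright on the open bench, clear of the shelf, with the jaws open and the dropper bottle where it was; the job was handed in at about 9.5 s.

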